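Lay up a stacked heel in the jig and lock its cover

TASK

Lay up the heel in the heel jig: the thick heel base in first, then every leather lift that lies on the bench, then the grooved rubber top piece on top, all stacked flat and square between the fence and the two pins. Then set the aluminium cover down on the jig's two towers and lock it with both quarter-turn studs from the rack, one in each slot: wing in line with the slot, down until the flange is on the cover, then a quarter turn so that the wing stands across the slot. Leave the other things on the bench where they are.

Things in the scene. Friction and masses are not known exactly. Their poses are not given: they have to be found in the camera images.
- jig: heel jig, fixed. Plywood board 220 (x) by 110 (y) by 12 mm; origin at the centre of its underside, z up. Two aluminium towers, each 56 (x) by 52 mm (y), centred at x = -66 and +66, tops at z = 74 mm, with a slot in each top. Between them the heel pocket, open at both y sides for fingers: the fence is the face at x = -38; two 12 mm pins, 73 mm high, stand at x = 33, y = +-25
- pocket (a point): centre of the pocket's floor, 12 mm above the jig's origin, axes as the jig's. A heel part is home when its origin is over this point and its x is along the jig's +x: flat end to the fence, round end between the pins, about 2 mm of play all round. The parts stack on one another
- keeper_near (a point): centre of the slot in the tower at the jig's x = -66 mm, on the tower's top face. The slot is 34 mm long (jig's x), 12.5 wide, through an 8 mm plate, hollow below. With the flange down on the cover the stud's crossbar is below this plate with 3 mm of play and turns freely either way; nothing clicks or stops it at the quarter turn (wing along the jig's y). Either stud fits either slot
- keeper_far (a point): the same, in the tower at the jig's x = +66 mm
- heel_base: heel base, the thick part: 18 mm thick pale wood with dark glue lines, 56 to 112 g. D-shaped plate 72 mm long (x), 56 wide (y): flat end at x = -36 mm, parallel sides to x = 8, then a half-round end (radius 28) to x = 36. Starts flat on the bench; origin at the middle of its underside, z up
- lift1: leather heel lift, mid-brown, 10 mm thick, 45 g; one to three of the three are there. D-shaped plate 72 mm long (x), 56 wide (y): flat end at x = -36 mm, parallel sides to x = 8, then a half-round end (radius 28) to x = 36. Starts flat on the bench; origin at the middle of its underside, z up
- lift2: leather heel lift, mid-brown, 10 mm thick, 45 g; one to three of the three are there. D-shaped plate 72 mm long (x), 56 wide (y): flat end at x = -36 mm, parallel sides to x = 8, then a half-round end (radius 28) to x = 36. Starts flat on the bench; origin at the middle of its underside, z up
- lift3: leather heel lift, mid-brown, 10 mm thick, 45 g; one to three of the three are there. D-shaped plate 72 mm long (x), 56 wide (y): flat end at x = -36 mm, parallel sides to x = 8, then a half-round end (radius 28) to x = 36. Starts flat on the bench; origin at the middle of its underside, z up
- top_piece: rubber top piece, 12 mm thick, black with grooves across its upper face, 45 g. D-shaped plate 72 mm long (x), 56 wide (y): flat end at x = -36 mm, parallel sides to x = 8, then a half-round end (radius 28) to x = 36. Starts flat on the bench; origin at the middle of its underside, z up
- cover: aluminium cover, 240 to 390 g, 200 (x) by 64 mm (y), the same either way round. Origin in the middle at the lower edge of its lips, z up (z = 0 on the bench, 64 mm above the jig's origin when home). Plate at z 10 to 16; lips below it go round the outside of the towers with 2 mm play. Bar handle on top: 44 mm long (x), 12 thick, z 16 to 46. Slots 38 by 16 (long in x) at x = +-66
- stud_rack: wooden rack fixed to the bench, 170 mm (x) by 64 mm (y) by 32 mm high with round through holes 35 mm across at x = -55 and +55 mm, in which the studs hang by their flanges; origin at the centre of its underside
- stud1: steel quarter-turn stud, 110 g, upright in the rack. Origin on its axis at the underside of its flange (42 mm disc, z 0 to 5), z up. Wing grip on top: 40 mm long (x), 10 thick (y), z 5 to 41 mm; pinch it from above. Below: shank 10 mm across, then a round-ended crossbar 30 mm long (x, the way the wing points), 9 thick, z -26 to -17
- stud2: a second stud, the same as stud1
- hammer: bystander: hammer lying beyond the jig, leave it alone
- cement_tin: bystander: yellow tin 90 mm across and 100 mm high, leave it alone
- polish_jar: bystander: amber jar 56 mm across and 60 mm high, leave it alone
- awl: bystander: a screwdriver-like awl lying on the bench, leave it alone
- thread_spool: bystander: wooden spool 44 mm across and 50 mm high, leave it alone
- wax_block: bystander: block of wax 60 by 35 by 22 mm, leave it alone

How it is judged:
On the way, in this order (a step that is already met when the one before it is completed fails the run):
1. the heel base lies flat and square in the jig's pocket (horizontal distance between heel_base and pocket below 0.006 m and angle between the x axis of heel_base and the x axis of jig, either way round below 0.12 rad and angle between heel_base's own z axis and vertical below 0.06 rad and z of heel_base in the frame of pocket between -0.003 and 0.003 m and contact force between heel_base and the fingers below 0.5 N), for 0.2 s.
2. every leather lift that is there lies stacked square on the base (horizontal distance between each of heel_base, lift1, lift2, lift3 and pocket below 0.006 m and angle between the x axis of each of heel_base, lift1, lift2, lift3 and the x axis of jig, either way round below 0.12 rad and angle between each of heel_base, lift1, lift2, lift3's own z axis and vertical below 0.06 rad and z of heel_base in the frame of pocket between -0.003 and 0.003 m and z of lift1 in the frame of pocket between 0.015 and 0.041 m and z of lift2 in the frame of pocket between 0.015 and 0.041 m and z of lift3 in the frame of pocket between 0.015 and 0.041 m and contact force between each of lift1, lift2, lift3 and the fingers below 0.5 N), for 0.2 s.
3. the rubber top piece lies square on top of the lifts (horizontal distance between each of heel_base, lift1, lift2, lift3, top_piece and pocket below 0.006 m and angle between the x axis of each of heel_base, lift1, lift2, lift3, top_piece and the x axis of jig, either way round below 0.12 rad and angle between each of heel_base, lift1, lift2, lift3, top_piece's own z axis and vertical below 0.06 rad and z of heel_base in the frame of pocket between -0.003 and 0.003 m and z of lift1 in the frame of pocket between 0.015 and 0.041 m and z of lift2 in the frame of pocket between 0.015 and 0.041 m and z of lift3 in the frame of pocket between 0.015 and 0.041 m and z of top_piece in the frame of pocket between 0.025 and 0.051 m and z of top_piece in the frame of lift1 above 0.007 m and z of top_piece in the frame of lift2 above 0.007 m and z of top_piece in the frame of lift3 above 0.007 m and contact force between top_piece and the fingers below 0.5 N), for 0.2 s.
4. the cover is down on both towers with the heel under it (horizontal distance between top_piece and pocket below 0.006 m and angle between the x axis of top_piece and the x axis of jig, either way round below 0.12 rad and angle between top_piece's own z axis and vertical below 0.06 rad and z of top_piece in the frame of pocket between 0.025 and 0.051 m and z of top_piece in the frame of lift1 above 0.007 m and z of top_piece in the frame of lift2 above 0.007 m and z of top_piece in the frame of lift3 above 0.007 m and horizontal distance between cover and jig below 0.005 m and angle between the x axis of cover and the x axis of jig, either way round below 0.05 rad and angle between cover's own z axis and vertical below 0.04 rad and z of cover in the frame of jig between 0.06 and 0.067 m and contact force between cover and the fingers below 0.5 N), for 0.2 s.
At the end, for the whole second after the job is handed in: Base, every lift present, then top piece stacked in the pocket (6 mm, 7 degrees, flat); cover down on both towers (5 mm, 3 degrees); a stud in each slot, flange on the cover (4 mm), wing within 20 degrees of across the slot; all at rest (horizontal distance between each of heel_base, lift1, lift2, lift3, top_piece and pocket below 0.006 m and angle between the x axis of each of heel_base, lift1, lift2, lift3, top_piece and the x axis of jig, either way round below 0.12 rad and angle between each of heel_base, lift1, lift2, lift3, top_piece's own z axis and vertical below 0.06 rad and z of heel_base in the frame of pocket between -0.003 and 0.003 m and z of lift1 in the frame of pocket between 0.015 and 0.041 m and z of lift2 in the frame of pocket between 0.015 and 0.041 m and z of lift3 in the frame of pocket between 0.015 and 0.041 m and z of top_piece in the frame of pocket between 0.025 and 0.051 m and z of top_piece in the frame of lift1 above 0.007 m and z of top_piece in the frame of lift2 above 0.007 m and z of top_piece in the frame of lift3 above 0.007 m and horizontal distance between cover and jig below 0.005 m and angle between the x axis of cover and the x axis of jig, either way round below 0.05 rad and angle between cover's own z axis and vertical below 0.04 rad and z of cover in the frame of jig between 0.06 and 0.067 m and (((horizontal distance between stud1 and keeper_near below 0.01 m and angle between the x axis of stud1 and the y axis of jig, either way round below 0.35 rad and angle between stud1's own z axis and vertical below 0.15 rad and z of stud1 in the frame of jig between 0.076 and 0.0845 m) and (horizontal distance between stud2 and keeper_far below 0.01 m and angle between the x axis of stud2 and the y axis of jig, either way round below 0.35 rad and angle between stud2's own z axis and vertical below 0.15 rad and z of stud2 in the frame of jig between 0.076 and 0.0845 m)) or ((horizontal distance between stud2 and keeper_near below 0.01 m and angle between the x axis of stud2 and the y axis of jig, either way round below 0.35 rad and angle between stud2's own z axis and vertical below 0.15 rad and z of stud2 in the frame of jig between 0.076 and 0.0845 m) and (horizontal distance between stud1 and keeper_far below 0.01 m and angle between the x axis of stud1 and the y axis of jig, either way round below 0.35 rad and angle between stud1's own z axis and vertical below 0.15 rad and z of stud1 in the frame of jig between 0.076 and 0.0845 m))) and linear speed of each of heel_base, lift1, lift2, lift3, top_piece, cover, stud1, stud2 below 0.02 m/s); the robot touches nothing.
It fails at once if one of the bystanders is moved more than 4 cm (distance of any of hammer, cement_tin, polish_jar, awl, thread_spool, wax_block from where it was at the start of the episode above 0.04 m).
Of lift1, lift2, lift3 only 1 to 3 are there at a start; the rules pass over those that are not, and their reading is None.
At some moment in a run one of cover may be knocked a few centimetres aside while the robot is not near it.
It also fails if it takes over 210 s, if anything falls off the work surface, if the arm or the gripper's body presses on something with over 40 N, if the wrist force passes 120 N, or if a joint passes its speed limit or range.

ROBOT

A 6-joint arm with a two-finger parallel gripper is mounted at the origin on the work surface. World frame = base frame: x ahead of the robot, y to its left, z up, the work surface at z = 0. Lengths are in m, angles in rad, forces in N, time in s.
With the tool pointing down it reaches from about 0.35 to 0.8 m from the base axis. Payload 7.3 kg.
Tool frame: the origin (TCP) lies between the finger pads; the fingertips stand 25 mm ahead of it and the grasp point (between the pads) lies 6 mm ahead of it (r.tip_extent is the distance from the TCP to the fingertips, in m); z points along the fingers, y is the line along which they close (so a half turn about z gives the same grasp; the last joint's range is limited). The gripper opens to 85 mm and grips with 20 to 120 N. Pads are 22 mm wide; open, the fingers measure 114 mm over their backs; the gripper's body (76 mm by 85 mm) begins 54 mm behind the grasp point. The pads swing forward as they close: fully open they stand 13 mm farther back than shut.
Start: joints at [0.993, 0.342, 1.524, -0, 1.275, -0.146], TCP at [0.22, 0.477, 0.256] pointing down, gripper open.
Joint ranges: [-2.53, 2.53], [-0.77, 2.02], [0.04, 2.7], [-1, 4.14], [0.28, 2.66], [-3.11, 3.11]. Speed limits (rad/s): [2.57, 2.57, 3.14, 3.14, 3.14, 3.14].

INTERFACE

Orientations are given as a unit quaternion [x, y, z, w].
In Python, from workcell import r, command_gripper, optics gives the robot as it stands. The module is installed in compiled form; this text tells all that it offers. Calls block until the motion is done:
- r.reach(position, orientation): joint-space move of the TCP to a pose.
- r.move_straight(position, orientation=None, speed=0.15, max_force=None): straight line of the TCP; orientation=None keeps the orientation; speed is the mean speed in m/s. With max_force (N) it stops when the force on the tool has changed by that much, and returns True; else False.
- r.movej(angles): joint-space move.
- command_gripper(opening, force=None): finger opening in m; force is the grip in N (None keeps the last); returns when the fingers have stopped.
- r.hold(seconds).
- r.solve_ik(position, orientation): joint angles nearest the present ones, or None.
- r.read_state(): the state.
- optics.get_image(name): name is "side" or "top" or "wrist"; returns (picture, depth): 420x560x3 uint8, red, green, blue; 420x560 float32, m along the optical axis (not along the pixel's ray), 0 where there is no reading.
- optics.camera_model(name): a dict with "K" (3x3 intrinsics, pixels), "k1" (the pictures are not rectified: a ray, as slopes to the right and down, at radius r is drawn at 1 + k1 r^2 times it, then the intrinsics apply), "R" (3x3) and "t" (3): a world point X has camera coordinates R X + t; the wrist camera has in their place "tool_from_camera" (4x4, takes a point from camera to tool coordinates, whose origin is the TCP and whose axes are the flange's). Camera axes: x right, y down, z forward; pixel columns grow to the right and rows downward; lengths in m; the calibration is good to about 2 mm. A picture is of the moment at which its call begins: read the wrist's pose just before it. camera_model takes no time and is no camera call.
A pose or a line that the arm cannot do raises r.PlanningError and nothing moves.
- r.finish_job(): hands the job in; it is judged then, once.
The state is a dict: "time_s": time; "joint_positions": joint angles; "dq": joint speeds; "tau": joint torques, N m; "eef_pos": TCP position; "eef_rot": TCP orientation; "contact_force": force on the tool from outside, world axes, zero at the start; "torque": the same for the moment, N m; "grip_width": finger opening in m; "grip_force": force on a finger pad.
Only numpy, scipy, OpenCV 4.12 (cv2) and the standard library are available. Lean on these libraries where they do the work, as an engineer would, in place of code of your own. Each camera call takes 0.05 s, during which the arm holds its last target. There are 200 camera calls.

## Working session

There is one attempt and no reset: what is moved stays moved. The work goes in short steps, each a Python script; the robot and the scene stay as the last script left them, time stands still between calls to the robot, and variables do not carry over. Pictures are saved under pics/ and viewed, at most 14 in all, crops included, and the job is handed in when it is done.

```bash
mkdir -p pics; cat > h.py <<'E'
import numpy as np, cv2
from workcell import r, command_gripper, optics
def grab(name):
    s=r.read_state(); im,d=optics.get_image(name); m=optics.camera_model(name)
    K=np.array(m['K'])
    if 'R' in m: R=np.array(m['R']).T; c=-R@np.array(m['t'])
    else:
        from scipy.spatial.transform import Rotation as Ro
        T=np.array(m['tool_from_camera']); Rt=Ro.from_quat(s['eef_rot']).as_matrix()
        R=Rt@T[:3,:3]; c=Rt@T[:3,3]+np.array(s['eef_pos'])
    return im,d,(K,m['k1'],R,c)
def rays(px,cam):
    K,k1,R,c=cam
    px=np.atleast_2d(np.asarray(px,float))
    u=cv2.undistortPoints(px.reshape(-1,1,2),K,np.array([k1,0,0,0,0.])).reshape(-1,2)
    return np.c_[u,np.ones(len(u))]
def onplane(px,cam,z):
    d=rays(px,cam)@cam[2].T; c=cam[3]
    return c+d*((z-c[2])/d[:,2])[:,None]
def cloud(d,cam):
    v,u=np.mgrid[:d.shape[0],:d.shape[1]]
    y=rays(np.c_[u.ravel(),v.ravel()],cam)
    P=(y*d.reshape(-1,1))@cam[2].T+cam[3]
    P[d.ravel()<=0]=np.nan
    return P.reshape(*d.shape,3)
def save(n,im): cv2.imwrite('pics/'+n,im[...,::-1])
E
python3 - <<'E'
from h import *
for n in('top','side'):
    im,d,cam=grab(n); save(n+'0.png',im); np.savez(n+'0.npz',im=im,d=d); print(n,cam)
print(r.read_state())
E
```

```text
top (array([[528.18996577,   0.        , 281.3765771 ],
       [  0.        , 528.18996577, 210.20473847],
       [  0.        ,   0.        ,   1.        ]]), -0.04314714046966726, array([[ 0.00778653, -0.99828498,  0.05802124],
       [-0.99993499, -0.00728978,  0.00876819],
       [-0.00833019, -0.05808574, -0.99827684]]), array([0.49255827, 0.05223038, 1.45351064]))
side (array([[458.70844984,   0.        , 276.26445756],
       [  0.        , 458.70844984, 218.7866006 ],
       [  0.        ,   0.        ,   1.        ]]), -0.12521665562709913, array([[ 0.90984743, -0.21775357,  0.35321528],
       [-0.41489515, -0.49033477,  0.76644232],
       [ 0.00629818, -0.84389288, -0.53647473]]), array([ 0.10745612, -0.9494847 ,  0.78597466]))
{'time_s': 0.1, 'joint_positions': array([ 9.93035212e-01,  3.42659711e-01,  1.52491638e+00,  9.56434258e-06,
        1.27536783e+00, -1.46002288e-01]), 'dq': array([ 0.00138598, -0.00044657, -0.00158721,  0.00204287, -0.00165307,
        0.00109256]), 'tau': array([ 1.87463185e-03, -4.34446156e+01, -2.46488982e+01, -8.47472074e-05,
        4.64555676e-03, -4.78322193e-05]), 'eef_pos': array([0.21950294, 0.47656797, 0.25569374]), 'eef_rot': array([ 2.14207826e-01,  9.76787874e-01, -6.30255653e-04, -2.43475785e-04]), 'contact_force': array([-0.35934814,  0.49103409,  0.15051236]), 'torque': array([-0.05058031, -0.00592489, -0.00316315]), 'grip_force': 0.0, 'grip_width': 0.08548533461121291}
```

View pics/top0.png

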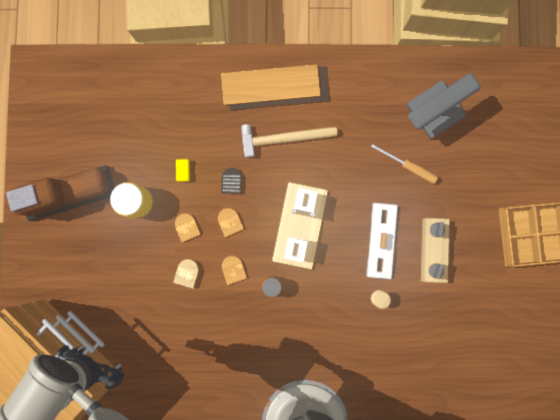

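View pics/side0.png

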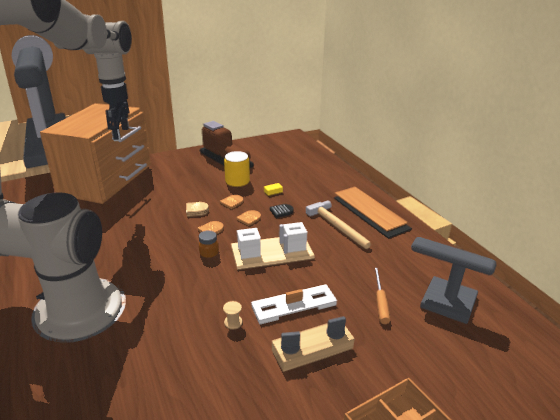

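The top view shows three lifts at about (230,221), (187,227) and (233,269). The pale base is at (187,272) and the black top piece at (231,182). The jig is at (300,225), the cover at (383,241) and the rack at (435,250). I'll take rough positions from these pixels, then look close up with the wrist camera.

```bash
python3 - <<'E'
from h import *
m=optics.camera_model('wrist'); print(np.round(m['tool_from_camera'],3),m['K'],m['k1'])
im,d,cam=grab('top')
for n,p,z in [('l1',(230,221),.01),('l2',(187,227),.01),('l3',(233,269),.01),('base',(187,272),.018),('top',(231,182),.012),('jig',(300,225),.012),('cover',(383,241),.016),('rack',(435,250),.032)]:
    print(n,onplane(p,cam,z)[0].round(3))
P=cloud(d,cam)
def q(yaw): return [np.cos(yaw/2),np.sin(yaw/2),0,0]
print(P[225:227,300:302],r.tip_extent)
from scipy.spatial.transform import Rotation as Ro
print(Ro.from_quat(r.read_state()['eef_rot']).as_matrix().round(2))
# two looks
for n,xy,h in [('w1',(0.44,0.24),0.40),('w2',(0.44,-0.02),0.42),('w3',(0.44,-0.25),0.42)]:
    # straight down, tool x = world x
    try:
        r.reach([xy[0],xy[1],h],[1,0,0,0]); im,d,cam=grab('wrist'); save(n+'.png',im); np.savez(n+'.npz',im=im,d=d,K=cam[0],k1=cam[1],R=cam[2],c=cam[3]); print(n,cam[3],r.read_state()['joint_positions'].round(2), r.read_state()['time_s'])
    except Exception as e: print(n,e)
E
```

```text
[[ 0.001 -0.961 -0.277  0.069]
 [ 1.     0.001 -0.001  0.001]
 [ 0.001 -0.277  0.961 -0.119]
 [ 0.     0.     0.     1.   ]] [[300.3004023    0.         284.02105001]
 [  0.         300.3004023  209.47563789]
 [  0.           0.           1.        ]] -0.06007341365937929
l1 [0.546 0.205 0.01 ]
l2 [0.528 0.323 0.01 ]
l3 [0.415 0.195 0.01 ]
base [0.406 0.32  0.018]
top [0.653 0.204 0.012]
jig [0.536 0.014 0.012]
cover [ 0.494 -0.212  0.016]
rack [ 0.471 -0.349  0.032]
[[[0.53630394 0.01372665 0.01090933]
  [0.53629893 0.01102013 0.01174482]]

 [[0.53367634 0.01361368 0.00727419]
  [0.53365063 0.01092304 0.00889568]]] 0.025
[[-0.91  0.42 -0.  ]
 [ 0.42  0.91 -0.  ]
 [ 0.   -0.   -1.  ]]
w1 [0.5117661  0.24125757 0.51890845] [0.35 0.23 1.29 0.   1.62 1.92] 1.9917
w2 [ 0.51205115 -0.01838761  0.53914931] [-0.22  0.1   1.39  0.    1.65  1.35] 3.0583
w3 [ 0.51234628 -0.24786718  0.53927043] [-0.67  0.23  1.23  0.    1.68  0.9 ] 4.025
```

```bash
python3 - <<'E'
import cv2,numpy as np
a=[cv2.imread(f'pics/w{i}.png') for i in (1,2,3)]
cv2.imwrite('pics/wall1.png',a[0]);cv2.imwrite('pics/wall2.png',cv2.resize(np.hstack(a[1:]),(800,300)))
E
```

```text
(no output)
```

View pics/wall1.png

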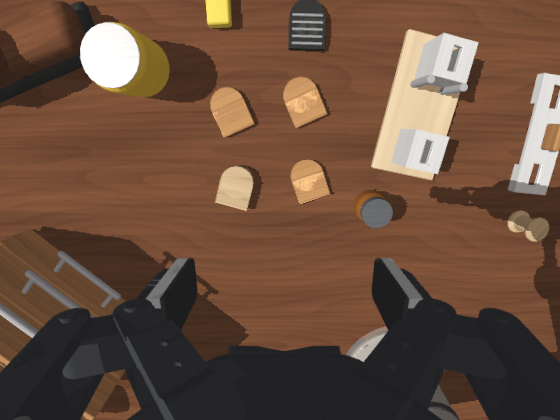

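View pics/wall2.png

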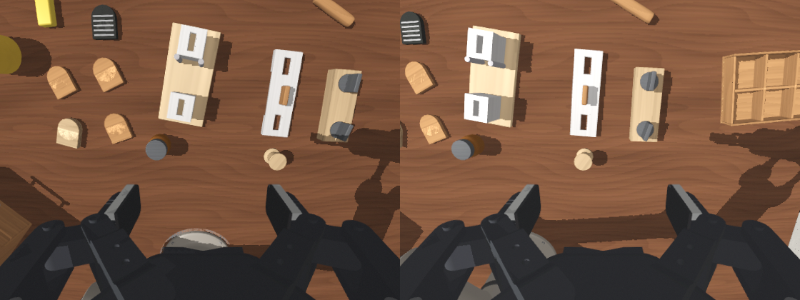

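Wrist view 1 shows the jig's pins at (430,85) and (460,88), beside the tower farther from the robot, so jig +x is roughly world +x. All the D round ends point up in the image (world +x). Next I'll measure each part from straight above.

```bash
cat >> h.py <<'E'
def q(yaw): return [np.cos(yaw/2),np.sin(yaw/2),0,0]   # tool x at yaw, pointing down
def look(xy,yaw=0,h=0.18):
    a=np.array([np.cos(yaw),np.sin(yaw)]); p=np.array(xy)-0.069*a
    r.reach([p[0],p[1],h],q(yaw)); r.hold(0.15); return grab('wrist')
def blobs(shot,zlo,zhi,zt,amin=100,extra=None):
    im,d,cam=shot; P=cloud(d,cam); z=P[...,2]
    m=((z>zlo)&(z<zhi)).astype(np.uint8)
    if extra is not None: m&=extra.astype(np.uint8)
    m[300:]=0
    m=cv2.morphologyEx(m,cv2.MORPH_OPEN,np.ones((3,3),np.uint8))
    out=[]
    for c in cv2.findContours(m,cv2.RETR_EXTERNAL,cv2.CHAIN_APPROX_NONE)[0]:
        if cv2.contourArea(c)<amin: continue
        w=onplane(c.reshape(-1,2),cam,zt)[:,:2]
        (cx,cy),(a,b),t=cv2.minAreaRect((w*1000).astype(np.float32)); t=np.radians(t)
        if a<b: a,b,t=b,a,t+np.pi/2
        t=(t+np.pi/2)%np.pi-np.pi/2
        out.append(dict(c=np.array([cx,cy])/1000,s=(a,b),yaw=t,w=w,cnt=c))
    return out
def near(bl,xy): return min(bl,key=lambda b:np.hypot(*(b['c']-xy)))
E
python3 - <<'E'
from h import *
for n,xy,z in [('top',(.653,.204),.012),('l1',(.546,.205),.01),('l2',(.528,.323),.01),('base',(.406,.32),.018),('l3',(.415,.195),.01)]:
    s=look(xy); b=near(blobs(s,z*.55,z+.008,z),xy); P=cloud(s[1],s[2])
    u,v=b['cnt'].reshape(-1,2).mean(0).astype(int); zz=P[v-4:v+5,u-4:u+5,2]
    e=b['w'].mean(0)  # contour centroid
    print(n,b['c'].round(4),np.round(b['s'],1),round(b['yaw'],3),'z',np.nanmean(zz).round(4),np.nanstd(zz).round(4)); save('n_'+n+'.png',s[0])
s=look((.536,.014),h=.25); save('n_jig.png',s[0]); np.savez('jig.npz',im=s[0],d=s[1],K=s[2][0],k1=s[2][1],R=s[2][2],c=s[2][3])
for b in blobs(s,.064,.08,.074): print('jig',b['c'].round(4),np.round(b['s'],1),round(b['yaw'],3))
for b in blobs(s,.006,.022,.012,2000): print('board',b['c'].round(4),np.round(b['s'],1),round(b['yaw'],3))
print(r.read_state()['time_s'])
E
```

```text
top [0.6599 0.2064] [70.6 55.5] -0.001 z 0.0137 0.0007
l1 [0.5487 0.2115] [72.3 55.6] 0.425 z 0.0116 0.0007
l2 [0.5333 0.3299] [72.2 55.5] 0.411 z 0.0115 0.0008
base [0.4073 0.3236] [71.9 55.7] -0.28 z 0.0194 0.0007
l3 [0.4179 0.1994] [72.2 55.4] 0.332 z 0.0115 0.0007
jig [0.4732 0.0291] [57.9 52.3] -0.193
jig [0.5971 0.005 ] [67.9 60.8] -0.203
board [0.4063 0.3242] [79.5 65.8] -0.276
board [0.4186 0.1975] [72.4 59.2] 0.334
board [0.5335 0.3268] [72.9 60. ] 0.403
board [0.5487 0.21  ] [72.3 58.6] 0.43
board [ 0.4975 -0.2071] [203.9  72.6] -0.089
board [0.5378 0.0168] [220.1 110.6] -0.193
board [0.6465 0.2056] [59.9 47.3] 1.532
10.2417
```

View pics/n_jig.png

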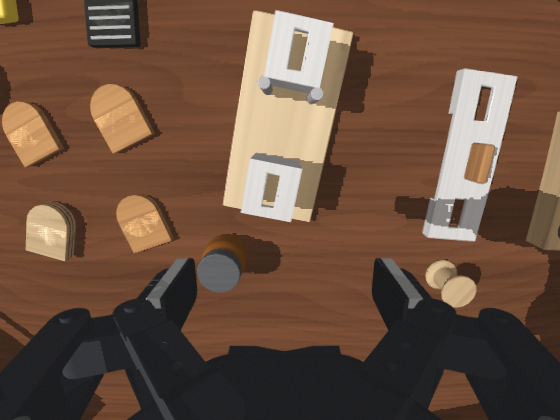

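Part sizes read within about 1.5 mm of nominal. The near tower and the board agree on the jig pose: (0.538, 0.0167), yaw -0.193. Base first, feeling for the bench on the way down.

```bash
cat >> h.py <<'E'
J=np.array([.5379,.0166]); JY=-.193
GX=-.005
def ax(y): return np.array([np.cos(y),np.sin(y)])
def pick(c,yaw,z,op=.068,force=40,gx=GX):
    p=np.array(c)+gx*ax(yaw)
    command_gripper(op)
    r.reach([*p,.13],q(yaw)); r.move_straight([*p,.045],speed=.2)
    hit=r.move_straight([*p,z],speed=.05,max_force=6)
    zz=r.read_state()['eef_pos'][2]
    if hit: r.move_straight([*p,zz+.003],speed=.05)
    command_gripper(.03,force)
    s=r.read_state(); print('pick hit',hit,zz.round(4),'z',s['eef_pos'][2].round(4),'w',s['grip_width'].round(4),'gf',s['grip_force'])
    r.move_straight([*p,.17],speed=.25); return s['eef_pos'][2]
def place(zp,support,gx=GX,dx=0,dy=0):
    n=np.array([-np.sin(JY),np.cos(JY)]); p=J+(gx+dx)*ax(JY)+dy*n
    r.reach([*p,.17],q(JY)); z=zp+support
    r.move_straight([*p,z+.012],speed=.15)
    hit=r.move_straight([*p,z-.002],speed=.03,max_force=6)
    s=r.read_state(); print('place hit',hit,'z',s['eef_pos'][2].round(4),'want',round(z,4),s['contact_force'].round(1))
    command_gripper(.068); r.move_straight([*p,.17],speed=.25); print('t',r.read_state()['time_s'])
E
python3 - <<'E'
from h import *
zp=pick((.4073,.3236),-.28,.012)
print('held',r.read_state()['grip_width'],r.read_state()['contact_force'])
place(zp,.012)
s=look(J,h=.25); save('base_in.png',s[0])
for b in blobs(s,.025,.04,.030): print(b['c'].round(4),np.round(b['s'],1),round(b['yaw'],3))
E
```

```text
Traceback (most recent call last):
  File "h.py", line 58, in pick
    s=r.read_state(); print('pick hit',hit,zz.round(4),'z',s['eef_pos'][2].round(4),'w',s['grip_width'].round(4),'gf',s['grip_force'])
                                                                                        ^^^^^^^^^^^^^^^^^^^^^
AttributeError: 'float' object has no attribute 'round'
```

The script stopped on a print error while the fingers were closed on the base, so I'll fix the print and carry on from there.

```bash
sed -i "s/s\['grip_width'\].round(4)/s['grip_width']/" h.py
python3 - <<'E'
from h import *
s=r.read_state(); zp=s['eef_pos'][2]; print(s['eef_pos'],s['grip_width'],s['grip_force'],s['contact_force'])
p=s['eef_pos'][:2]; r.move_straight([*p,.17],speed=.25)
s=r.read_state();print('held',s['grip_width'],s['contact_force'])
place(zp,.012)
s=look(J,h=.25); save('base_in.png',s[0])
for b in blobs(s,.025,.04,.030): print(b['c'].round(4),np.round(b['s'],1),round(b['yaw'],3))
E
```

```text
[0.40243888 0.32490947 0.02109537] 0.0551030303404213 46.59417823591866 [-1.77933618 -0.15945353  4.77175907]
held 0.054939604647807734 [ 0.26145465  0.46402974 -0.37682784]
place hit True z 0.0331 want 0.0331 [-1.6 -0.1  6.5]
t 17.9083
[ 0.3485 -0.192 ] [26.9 14.2] -0.744
[0.3867 0.0823] [54.9 28.5] 1.011
[ 0.428  -0.3143] [90.4 26.6] 0.27
[ 0.4981 -0.2025] [44.1 10.5] -0.058
[0.5384 0.0175] [71.5 55.2] -0.19
```

View pics/base_in.png

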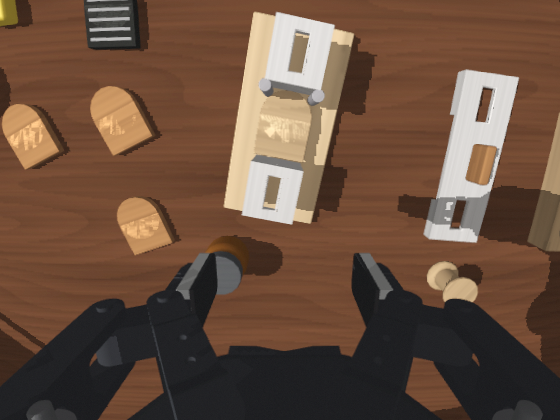

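The base is home within 1 mm: it shows between the towers at (285,130), flat end to the fence and round end between the pins. Now the lifts.

```bash
python3 - <<'E'
from h import *
for c,y,sup in [((.5487,.2115),.425,.030),((.5333,.3299),.411,.040),((.4179,.1994),.332,.050)]:
    zp=pick(c,y,.012); 
    if r.read_state()['grip_width']<.05: print('MISS'); break
    place(zp,sup)
    s=look(J,h=.25); t=sup+.01
    for b in blobs(s,t-.004,t+.008,t):
        if np.hypot(*(b['c']-J))<.03: print('stack',b['c'].round(4),np.round(b['s'],1),round(b['yaw'],3))
save('lifts_in.png',s[0])
E
```

```text
pick hit True 0.0179 z 0.0212 w 0.05485234493861255 gf 45.591828640753334
place hit True z 0.0511 want 0.0512 [-0.6  0.   5.6]
t 25.15
stack [0.5381 0.0174] [71.8 55.1] -0.196
pick hit True 0.0179 z 0.0212 w 0.05463983533747885 gf 45.3763442016358
place hit True z 0.0611 want 0.0612 [-0.7 -0.1  6.2]
t 33.0167
stack [0.5381 0.0175] [71.6 55.4] -0.202
pick hit True 0.0178 z 0.0211 w 0.05498874732676101 gf 46.61125783553871
place hit True z 0.0711 want 0.0711 [-0.5 -0.5  5.7]
t 40.1
stack [0.5382 0.0175] [71.7 55.3] -0.192
```

View pics/lifts_in.png

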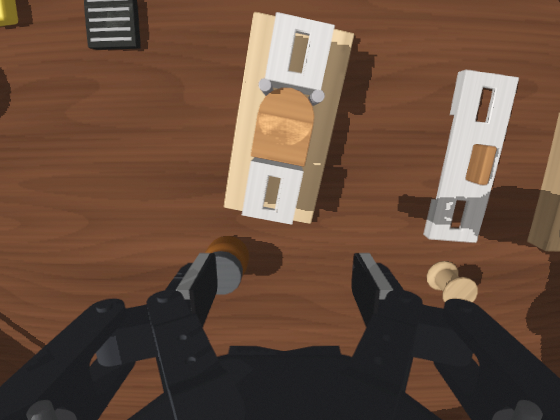

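All three lifts are stacked square: the top lift shows at (285,127), with its centre within 1 mm of home. Next the top piece, then a look at the cover and rack.

```bash
python3 - <<'E'
from h import *
s=look((.659,.206),h=.15); b=near(blobs(s,.007,.022,.012),(.659,.206)); print(b['c'].round(4),np.round(b['s'],1),round(b['yaw'],3))
zp=pick(b['c'],b['yaw'],.012)
assert r.read_state()['grip_width']>.05
place(zp,.060)
s=look(J,h=.25); t=.072
for b in blobs(s,t-.004,t+.012,t,extra=s[0].mean(2)<150):
    if np.hypot(*(b['c']-J))<.03: print('top',b['c'].round(4),np.round(b['s'],1),round(b['yaw'],3))
save('top_in.png',s[0])
s=look((.4975,-.207),h=.25); save('cover.png',s[0])
for b in blobs(s,.0125,.024,.016,1000): print('cover',b['c'].round(4),np.round(b['s'],1),round(b['yaw'],3))
for b in blobs(s,.040,.055,.046): print('handle',b['c'].round(4),np.round(b['s'],1),round(b['yaw'],3))
s=look((.471,-.349),h=.2); save('rack.png',s[0])
for b in blobs(s,.028,.04,.032,1000): print('rack',b['c'].round(4),np.round(b['s'],1),round(b['yaw'],3))
for b in blobs(s,.066,.085,.073,30): print('wing',b['c'].round(4),np.round(b['s'],1),round(b['yaw'],3))
cv2.imwrite('pics/tri.png',np.vstack([np.hstack([cv2.imread(f'pics/{a}.png')[:300] for a in ('top_in','cover')])[:, :],cv2.copyMakeBorder(cv2.imread('pics/rack.png')[:300],0,0,0,560,cv2.BORDER_CONSTANT)])[::1, ::1])
i=cv2.imread('pics/tri.png'); cv2.imwrite('pics/tri2.png',cv2.resize(i,(800,430),interpolation=cv2.INTER_AREA))
E
```

```text
[0.6604 0.2062] [72.3 55.2] -0.021
pick hit True 0.0179 z 0.0212 w 0.054728349483202605 gf 44.68693541965685
place hit True z 0.081 want 0.0812 [ 0.3 -0.   5.3]
t 47.725
top [0.5383 0.0175] [72.  55.4] -0.191
cover [ 0.4977 -0.2069] [201.2  64.4] -0.084
cover [ 0.5254 -0.0193] [209.7  45.6] -0.257
handle [ 0.3388 -0.2   ] [44.5 41.7] 0.003
handle [0.3794 0.075 ] [43.9 22.5] 0.363
handle [ 0.4197 -0.3441] [40.3  7.3] -0.324
handle [0.4703 0.0494] [35.1  7.2] -0.197
handle [0.4674 0.0051] [58.8  9.2] -0.169
handle [ 0.4978 -0.2064] [42.9 11.8] -0.058
handle [ 0.5282 -0.3475] [39.6  6.7] -0.118
handle [ 0.5289 -0.0075] [63.6 12.2] -0.092
handle [ 0.5898 -0.0193] [63.1 12.5] -0.092
handle [0.6087 0.0226] [30.9  6.8] -0.169
rack [ 0.4728 -0.3499] [170.6  64.9] -0.034
rack [ 0.5076 -0.5415] [154.7   9.3] 0.108
wing [ 0.4187 -0.3483] [40.8 10.3] -0.315
wing [ 0.5275 -0.3513] [40.2 10.1] -0.122
```

View pics/tri2.png

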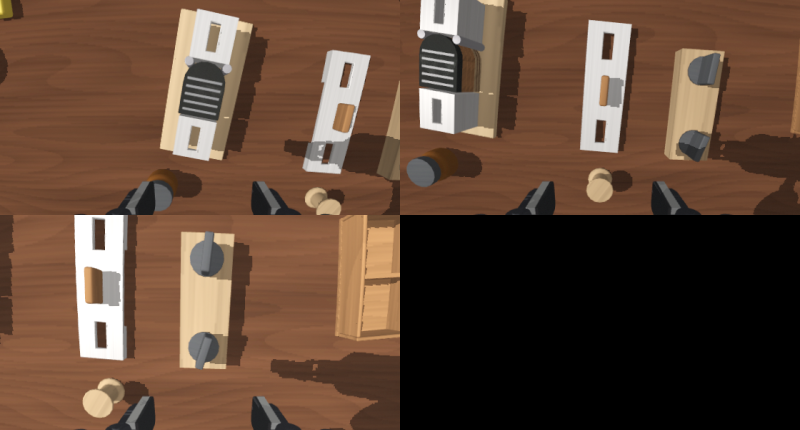

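The top piece is home at (205,88) in the mosaic, with no visible tilt. The tool sits about (0.3, 0.9) mm off the camera-measured frame, so I'll subtract that offset from here on. Next, the cover.

```bash
cat >> h.py <<'E'
BI=np.array([.0003,.0008])
E
python3 - <<'E'
from h import *
s=look((.4977,-.207),h=.25); b=near(blobs(s,.0125,.024,.016,1000),(.4977,-.207)); c,y=b['c'],b['yaw']; print(c,b['s'],y)
assert 195<b['s'][0]<206
p=c-BI; command_gripper(.045)
r.reach([*p,.15],q(y)); r.move_straight([*p,.06],speed=.2)
hit=r.move_straight([*p,.036],speed=.05,max_force=6); zz=r.read_state()['eef_pos'][2]
if hit: r.move_straight([*p,zz+.003],speed=.05)
command_gripper(.0,70); s=r.read_state(); zp=s['eef_pos'][2]; print(hit,zz,zp,s['grip_width'],s['grip_force'])
assert s['grip_width']>.009
r.move_straight([*p,.21],speed=.2)
s=r.read_state(); print(s['contact_force'],s['torque'],s['grip_width'])
g=J-BI; r.reach([*g,.21],q(JY)); r.hold(.3)
r.move_straight([*g,zp+.064+.012],speed=.15)
hit=r.move_straight([*g,zp+.064-.003],speed=.03,max_force=8)
s=r.read_state(); print('place',hit,s['eef_pos'][2],'want',zp+.064,s['contact_force'].round(1),s['torque'].round(2),s['time_s'])
E
```

```text
[ 0.49777875 -0.20679086] (201.2270965576172, 64.55911254882812) -0.08434564067417227
True 0.03881198593757074 0.04170859861646567 0.01091050925994036 68.71513366699219
[ 1.04214834  0.31224754 -3.83916775] [-0.01185116 -0.01387011 -0.03723096] 0.011127134849187304
place True 0.10570910841219816 want 0.10570859861646567 [-0.3  0.9  5. ] [ 0.04  0.18 -0.03] 57.2667
```

The cover seated at exactly the expected height. Now I'll release it, check it, and set the first stud.

```bash
cat >> h.py <<'E'
def chkcover():
    s=look(J,h=.25)
    for b in blobs(s,.074,.092,.080,1000): print('cover',b['c'].round(4),np.round(b['s'],1),round(b['yaw'],3))
    return s
def stud(xy,side):
    s=look(xy,h=.2); b=near(blobs(s,.066,.085,.073,30),np.array(xy)); y=b['yaw']; print('wing',b['c'].round(4),np.round(b['s'],1),round(y,3))
    p=b['c']-BI; command_gripper(.035)
    r.reach([*p,.16],q(y)); r.move_straight([*p,.085],speed=.2)
    hit=r.move_straight([*p,.058],speed=.05,max_force=6); zz=r.read_state()['eef_pos'][2]
    if hit: r.move_straight([*p,zz+.003],speed=.05)
    command_gripper(0,70); s=r.read_state(); zp=s['eef_pos'][2]; print(hit,zz,zp,s['grip_width'],s['grip_force'])
    assert s['grip_width']>.006
    r.move_straight([*p,.20],speed=.2)
    g=J-BI+side*.066*ax(JY); r.reach([*g,.20],q(JY)); r.hold(.3)
    t=zp+.048
    r.move_straight([*g,t+.030],speed=.15)
    hit=r.move_straight([*g,t-.003],speed=.04,max_force=6)
    s=r.read_state(); print('place',hit,s['eef_pos'][2],'want',t,s['contact_force'].round(1),s['time_s'])
    return s['eef_pos'][2]-t
def turn():
    j=np.array(r.read_state()['joint_positions']); d=-np.pi/2 if j[5]>0 else np.pi/2
    j[5]+=d; r.movej(j); r.hold(.2); s=r.read_state(); print('turned',s['joint_positions'].round(3),s['contact_force'].round(1),s['torque'].round(2))
    command_gripper(.032); p=s['eef_pos']; r.move_straight([p[0],p[1],.2],speed=.2)
E
python3 - <<'E'
from h import *
command_gripper(.04); p=r.read_state()['eef_pos']; r.move_straight([p[0],p[1],.2],speed=.2)
chkcover()
e=stud((.5275,-.3513),1)
if abs(e)<.002: turn(); save('s1.png',chkcover()[0])
E
```

```text
cover [0.5382 0.0163] [201.4  64.6] -0.192
wing [ 0.528  -0.3516] [39.5  9.9] -0.093
True 0.06107483035962177 0.06376700782826804 0.009244982452901472 68.05162310600281
place True 0.11174973917949431 want 0.11176700782826804 [-1.6 -0.2  4.9] 66.5083
turned [-0.122  0.622  1.485 -0.     1.035  0.071] [-0.6 -0.2  1.4] [-0.11  0.1  -0.04]
cover [0.5382 0.0162] [201.4  64.6] -0.191
```

```bash
python3 - <<'E'
from h import *
e=stud((.4187,-.3483),-1)
if abs(e)<.002:
    turn(); s=chkcover(); save('s2.png',s[0])
    for b in blobs(s,.113,.135,.121,30): print('wing',b['c'].round(4),np.round(b['s'],1),round(b['yaw']-JY,3))
    for sd in(-1,1): print('keeper',(J+sd*.066*ax(JY)).round(4))
E
```

```text
wing [ 0.418  -0.3481] [39.3  9.9] -0.307
True 0.061077647974489946 0.06386938551442536 0.009123438243887397 68.06171894073486
place True 0.11181631619509483 want 0.11186938551442537 [-1.3 -0.6  5.3] 78.25
turned [-0.102  0.428  1.854  0.     0.861  0.091] [-3.1  0.8  5.3] [0.15 0.4  0.06]
cover [0.5382 0.0163] [201.4  64.6] -0.192
wing [0.4744 0.0277] [39.6 11.8] 1.583
wing [0.6024 0.0027] [39.8 12. ] 1.56
keeper [0.4731 0.0293]
keeper [0.6027 0.0039]
```

View pics/s2.png

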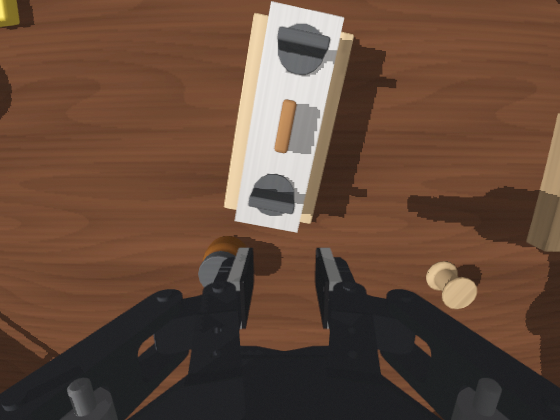

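The picture shows the cover on both towers. The stud wings at (303,48) and (273,195) stand across their slots within 1°, centred within about 2 mm, and the gripper is clear. Handing in.

```bash
python3 -c "
from h import *
print(r.finish_job(), r.read_state()['time_s'])"
```

```text
the job is handed in; nothing more can be done
the job is handed in; nothing more can be done
```

I handed the job in at about 80 s robot time: base, three lifts and top piece are stacked in the jig, with the cover on and both studs turned across their slots; camera checks were all within tolerance, but the hand-in gave no verdict.

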